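# Seal the sample jars, smallest first

### The job

Seal the three brown sample jars whose white stoppers still stand up out of their necks: with a fingertip, gently press each stopper straight down until it is fully home, first the small jar, whose sample takes up damp fastest, then the medium one, then the tall one. Do not pick up, slide or tip the jars, and leave everything else on the bench where it is.

Things in the scene. Friction and masses are not known exactly. Their poses are not given: they have to be found in the camera images.
- jar_small: The small brown glass sample jar, loose on the bench, upright, plain paper band round it: 50 mm in diameter, 48 mm high to the top of the black rubber sealing ring on its rim (ring 5 mm thick), with a white plastic push-in stopper in its mouth. Origin: centre of the underside; z up.
- stopper_small (a joint): Travel (m) of this jar's stopper down its mouth: 0 = standing 12 mm above the sealing ring, 0.012 = fully home, cap resting on the ring. It starts at 0 to 0.004, slides stiffly (about 3 N of even friction, no spring), stays where it is left, and when home meets the ring, which gives about 1 mm for each 3 N of push beyond 3 N, by up to 4.5 mm, and springs back with the stopper still home.
- stopper_small_top (a point): Centre of the flat top of that jar's stopper, a round white cap 34 mm across and 12 mm thick; it moves with the stopper. It is 72 mm above the bench at joint value 0 and 60 mm when the stopper is fully home.
- jar_medium: The medium brown glass sample jar, loose on the bench, upright, plain paper band round it: 66 mm in diameter, 78 mm high to the top of the black rubber sealing ring on its rim (ring 5 mm thick), with a white plastic push-in stopper in its mouth. Origin: centre of the underside; z up.
- stopper_medium (a joint): Travel (m) of this jar's stopper down its mouth: 0 = standing 12 mm above the sealing ring, 0.012 = fully home, cap resting on the ring. It starts at 0 to 0.004, slides stiffly (about 3 N of even friction, no spring), stays where it is left, and when home meets the ring, which gives about 1 mm for each 3 N of push beyond 3 N, by up to 4.5 mm, and springs back with the stopper still home.
- stopper_medium_top (a point): Centre of the flat top of that jar's stopper, a round white cap 42 mm across and 12 mm thick; it moves with the stopper. It is 102 mm above the bench at joint value 0 and 90 mm when the stopper is fully home.
- jar_tall: The tall brown glass sample jar, loose on the bench, upright, plain paper band round it: 80 mm in diameter, 112 mm high to the top of the black rubber sealing ring on its rim (ring 5 mm thick), with a white plastic push-in stopper in its mouth. Origin: centre of the underside; z up. Nothing else within 0.1 m of any of the jars is taller than this one; fixed instruments up to 0.31 m high stand along the back and sides of the bench.
- stopper_tall (a joint): Travel (m) of this jar's stopper down its mouth: 0 = standing 12 mm above the sealing ring, 0.012 = fully home, cap resting on the ring. It starts at 0 to 0.004, slides stiffly (about 3 N of even friction, no spring), stays where it is left, and when home meets the ring, which gives about 1 mm for each 3 N of push beyond 3 N, by up to 4.5 mm, and springs back with the stopper still home.
- stopper_tall_top (a point): Centre of the flat top of that jar's stopper, a round white cap 50 mm across and 12 mm thick; it moves with the stopper. It is 136 mm above the bench at joint value 0 and 124 mm when the stopper is fully home.
- open_jar: Bystander: an open, empty brown jar without stopper, 76 mm across, 62 mm high, loose. Origin: centre of its underside.
- loose_stopper: Bystander: a white stopper lying upside down on the bench, cap 48 mm across, 26 mm high, loose. Origin: centre of its underside.
- weight: Bystander: a steel calibration weight, 28 mm across, 52 mm high, loose. Origin: centre of its underside.
- dish: Bystander: a white porcelain dish, 84 mm across, 18 mm high, loose. Origin: centre of its underside.
- crucible: Bystander: a white porcelain crucible, 48 mm across, 35 mm high, loose. Origin: centre of its underside.
- spatula: Bystander: a lab spatula about 180 mm long, lying flat along its own x, loose. Origin near the middle of its underside.
There are look-alikes about, which are no part of the job. What is shaped like the jar_small but blue is not meant.

How it is judged:
By the outcome, as a careful person would: the job done as asked, in the order asked, and still so for the second after the job is handed in, with the robot touching nothing.
It also fails if it takes over 64 s, if anything falls off the work surface, if the arm or the gripper's body presses on something with over 40 N, if the wrist force passes 120 N, or if a joint passes its speed limit or range.

### The arm

A 6-joint arm with a two-finger parallel gripper is mounted at the origin on the work surface. World frame = base frame: x ahead of the robot, y to its left, z up, the work surface at z = 0. Lengths are in m, angles in rad, forces in N, time in s.
With the tool pointing down it reaches from about 0.225 to 0.875 m from the base axis. Payload 3.4 kg.
Tool frame: the origin (TCP) lies midway between the tips of the shut fingers; the grasp point (between the pads) lies 19 mm behind it (manip.grasp_offset is the distance from the TCP to the grasp point, in m); x points along the fingers, y is the direction in which the jaws open and shut, and the axes are right-handed (so a half turn about x gives the same grasp; the last joint's range is limited). The gripper opens to 85 mm and grips with 20 to 120 N. Pads are 22 mm wide; open, the fingers measure 114 mm over their backs; the gripper's body (76 mm by 85 mm) begins 54 mm behind the grasp point. The pads swing forward as they close: fully open they stand 13 mm farther back than shut.
Start: joints at [1.065, 0.276, 1.505, -0, 1.361, -0.121], TCP at [0.216, 0.533, 0.231] pointing down, gripper open.
Joint ranges: [-2.89, 2.89], [-0.75, 2.08], [0.22, 2.7], [-1.18, 4.32], [0.11, 2.71], [-2.7, 2.7]. Speed limits (rad/s): [2.57, 2.57, 3.14, 3.14, 3.14, 3.14].

### API

Orientations are given as a unit quaternion [w, x, y, z].
In Python, from rig import manip gives the robot as it stands.
- The arm moves only by the shell command python3 -m creep 'ROWS' [OPENING] [FORCE]. ROWS is a JSON object of lists of equal length, an entry for each row: "delta_pos": the shift along the tool's x, y, z in cm, a list of three; "dr": the turn, a rotation vector about the tool's x, y, z in rad, a list of three. In form: {"delta_pos": [[dx, dy, dz], ...], "dr": [[rx, ry, rz], ...]}. A call has 1 to 10 rows; each row is the pose to reach, as a shift and turn from the pose commanded when the call began, along the tool's axes at that moment; what a row does not reach only later rows make up. A row lasts 1/10 s, in which the tool goes at most 50 mm and 8.59 degrees, less where a joint would pass 70% of its speed; a pose out of reach is approached as far as the arm can. A call with a gripper value outside its range is refused whole. OPENING is the opening, from -1 (shut) to 1 (fully open), set as the call begins (- or left out, the last holds). The fingers move at their own pace and stop on an object; FORCE is the grip in N (left out, the last holds). Time passes only in rows, so rows that repeat a pose let the fingers close. It gives the time, the measured TCP pose, the force and the opening at its end, in the units of the state.
- manip.get_state(): the state, without advancing time (a new reading comes with each control period).
- manip.get_image(name): name is "side" or "top"; returns a dict with "pixels" (480x640x3 uint8, blue, green, red), "depth" (480x640 float32, m along the optical axis (not along the pixel's ray), 0 where there is no reading), "intrinsics" (3x3 intrinsics, pixels), "rvec" (rotation vector, rad) and "tvec" (3), from world to camera coordinates, as OpenCV has them. Camera axes: x right, y down, z forward; pixel columns grow to the right and rows downward; lengths in m; the calibration is good to about 2 mm. A picture is of the moment at which its call begins.
- manip.sign_off(): hands the job in, once; it reports no verdict.
The state is a dict: "clock": time; "qpos": joint angles; "qd": joint speeds; "effort": joint torques, N m; "position": TCP position; "ee_rot": TCP orientation; "contact_force": force on the tool from outside, world axes, zero at the start; "moment": the same for the moment, N m; "width": finger opening in m.
Only numpy, scipy, OpenCV 4.12 (cv2) and the standard library are available. Lean on these libraries where they do the work, as an engineer would, in place of code of your own. Each camera call takes 0.05 s, during which the arm holds its last target. There are 200 camera calls.

## Working session

There is one attempt and no reset: what is moved stays moved. The work goes in short steps, Python scripts to look and compute and a shell command to move; the robot and the scene stay as the last step left them, time stands still between calls to the robot, and variables do not carry over. Pictures are saved under pics/ and viewed, about 8 in all and at most 12, crops included, and the job is handed in when it is done.

```bash
ls; mkdir -p pics; python3 - <<'E'
from rig import manip
import cv2,numpy as np,pickle
print(manip.get_state())
d={}
for n in("top","side"):
    im=manip.get_image(n);d[n]=im;cv2.imwrite(f"pics/{n}0.png",im["pixels"])
    R=cv2.Rodrigues(np.array(im["rvec"]))[0];print(n,-R.T@np.array(im["tvec"]).ravel(),R[2],im["intrinsics"])
pickle.dump(d,open("d0.pkl","wb"))
E
```

```text
pics
{'clock': 0.0, 'qpos': array([ 1.06500911e+00,  2.76590851e-01,  1.50612639e+00, -3.42924983e-06,
        1.36070579e+00, -1.20992877e-01]), 'qd': array([ 0.00040878,  0.00164859,  0.00119229, -0.0008857 ,  0.00086857,
       -0.00045112]), 'effort': array([-6.65009775e-04, -4.16761422e+01, -2.45811421e+01, -5.23907038e-04,
        1.09720029e-02, -1.65887775e-05]), 'position': array([0.21558159, 0.53248733, 0.23044477]), 'ee_rot': array([ 0.69386112,  0.13459128,  0.69425787, -0.13582325]), 'contact_force': array([ 0.67003562, -0.17652328,  0.20887461]), 'moment': array([0.04043794, 0.01423337, 0.0089105 ]), 'width': 0.0853510008585839}
top [0.34367809 0.02154577 1.11017124] [ 0.15567935  0.00639489 -0.98778694] [[446.79723265   0.         315.88488441]
 [  0.         446.79723265 230.43219185]
 [  0.           0.           1.        ]]
side [-0.05954914 -0.65881862  0.71063613] [ 0.54173252  0.62402076 -0.56313761] [[480.64882937   0.         318.70587206]
 [  0.         480.64882937 231.25282972]
 [  0.           0.           1.        ]]
```

View pics/top0.png

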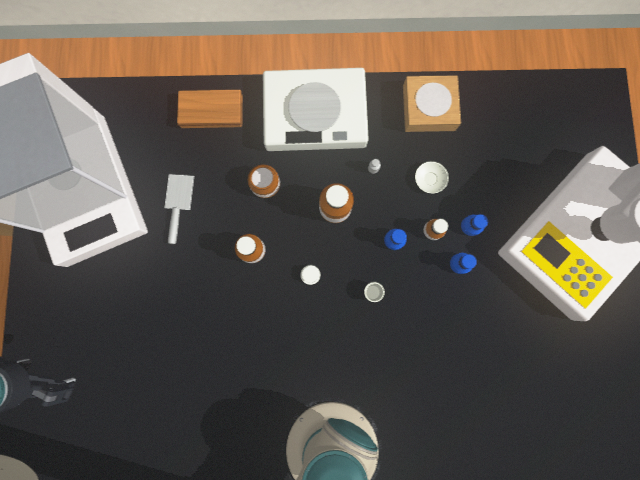

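View pics/side0.png

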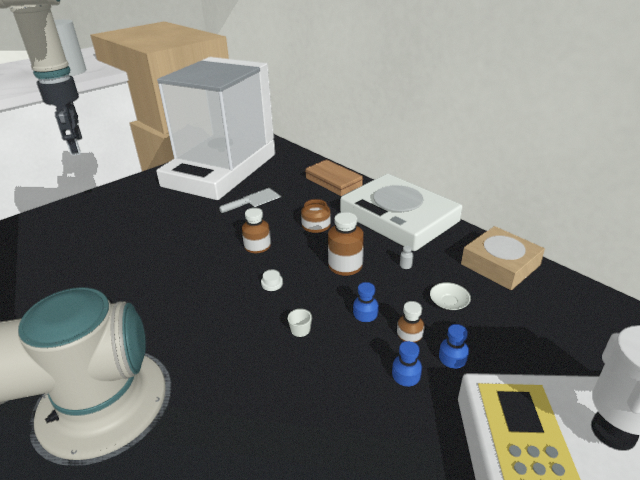

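The top view shows three brown jars with white stoppers: small at (436,228), medium at (248,246) and tall at (337,199). The brown jar at (264,180) is open and the three blue ones are look-alikes. Next I measure the caps and make one enlarged crop to confirm.

```bash
cat > h.py <<'E'
import cv2,numpy as np
def world(im):
    R=cv2.Rodrigues(np.array(im["rvec"]))[0];t=np.array(im["tvec"]).ravel();K=im["intrinsics"]
    v,u=np.mgrid[:480,:640];z=im["depth"]
    P=np.stack([(u-K[0,2])/K[0,0]*z,(v-K[1,2])/K[1,1]*z,z],-1)
    return (P-t)@R
def white(im):
    h=cv2.cvtColor(im["pixels"],cv2.COLOR_BGR2HSV);return (h[...,1]<60)&(h[...,2]>120)
def ray(im,u,v,z):
    R=cv2.Rodrigues(np.array(im["rvec"]))[0];t=np.array(im["tvec"]).ravel();K=im["intrinsics"]
    c=-R.T@t;d=R.T@np.linalg.inv(K)@[u,v,1];return c+d*(z-c[2])/d[2]
ROI={"top":{"small":(424,214,452,242),"medium":(232,230,268,266),"tall":(315,178,360,222)},
"side":{"small":(396,298,428,330),"medium":(240,204,272,232),"tall":(328,208,366,240)}}
NOM=dict(small=.072,medium=.102,tall=.136)
def caps(d):
    for n in d:
        W=world(d[n]);m=white(d[n])
        for k,(a,b,c,e) in ROI[n].items():
            mm=np.zeros_like(m);mm[b:e,a:c]=m[b:e,a:c]
            Z=W[...,2];mm&=(Z>NOM[k]-.026)&(Z<NOM[k]+.01)
            if mm.sum()<10: print(n,k,"none",mm.sum());continue
            zt=np.percentile(Z[mm],80);f=mm&(abs(Z-zt)<.004)
            zt=np.median(Z[f]);v,u=np.nonzero(f);(cx,cy),r=cv2.minEnclosingCircle(np.c_[u,v].astype(np.float32))
            p=W[f];print(n,k,"px",u.mean().round(1),v.mean().round(1),"n",f.sum(),"ztop",zt.round(4),"sd",p[:,2].std().round(4),
             "ctr",p[:,:2].mean(0).round(4),"mid",((p.max(0)+p.min(0))/2)[:2].round(4),"ext",np.ptp(p,axis=0)[:2].round(3),"ray",ray(d[n],u.mean(),v.mean(),zt)[:2].round(4))
E
python3 - <<'E'
import pickle,cv2,numpy as np
from h import *
d=pickle.load(open("d0.pkl","rb"));caps(d)
W=world(d["top"])
for u,v in((400,330),(290,230),(200,300),(396,238),(474,223),(463,262),(310,274),(374,292),(264,180)):print(u,v,W[v,u].round(3))
a=cv2.resize(d["top"]["pixels"][160:310,225:495],None,fx=2.9,fy=2.9,interpolation=2)[:, :780]
b=cv2.resize(d["side"]["pixels"][190:390,210:480],None,fx=2.9,fy=2.9,interpolation=2)
cv2.imwrite("pics/crop0.png",cv2.resize(np.vstack([a,b[:,:780]]),None,fx=.59,fy=.59,interpolation=cv2.INTER_AREA))
E
```

```text
top small px 439.9 225.5 n 138 ztop 0.0705 sd 0.0016 ctr [ 0.515  -0.2637] mid [ 0.5149 -0.2642] ext [0.031 0.033] ray [ 0.515  -0.2637]
top medium px 245.0 245.1 n 230 ztop 0.0984 sd 0.0015 ctr [0.4717 0.1904] mid [0.4709 0.1908] ext [0.039 0.041] ray [0.4717 0.1904]
top tall px 336.3 195.5 n 348 ztop 0.132 sd 0.0016 ctr [ 0.5764 -0.0189] mid [ 0.5764 -0.0194] ext [0.049 0.047] ray [ 0.5764 -0.019 ]
side small px 412.1 308.1 n 187 ztop 0.0704 sd 0.0014 ctr [ 0.5108 -0.266 ] mid [ 0.5114 -0.2654] ext [0.034 0.035] ray [ 0.5107 -0.2661]
side medium px 253.0 213.0 n 143 ztop 0.0986 sd 0.0013 ctr [0.4676 0.1878] mid [0.4679 0.1896] ext [0.04  0.042] ray [0.4675 0.1877]
side tall px 345.3 218.7 n 228 ztop 0.1321 sd 0.0012 ctr [ 0.5724 -0.022 ] mid [ 0.5737 -0.0196] ext [0.05  0.052] ray [ 0.5724 -0.0221]
400 330 [ 0.271 -0.172  0.001]
290 230 [ 0.521  0.094 -0.002]
200 300 [0.35  0.316 0.002]
396 238 [ 0.487 -0.16   0.069]
474 223 [ 0.519 -0.343  0.074]
463 262 [ 0.428 -0.313  0.068]
310 274 [0.408 0.044 0.025]
374 292 [ 0.363 -0.112  0.001]
264 180 [0.644 0.156 0.028]
```

View pics/crop0.png

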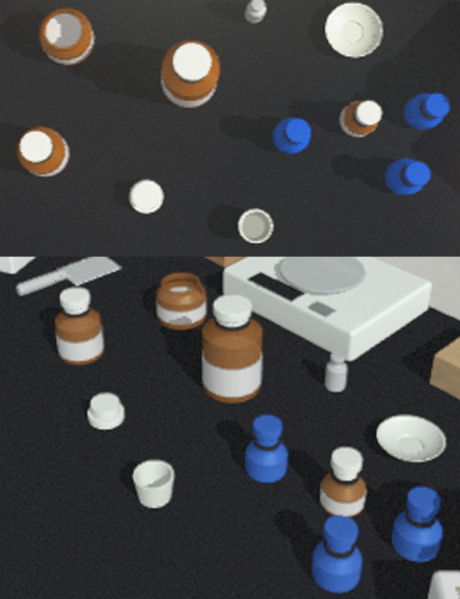

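The crop confirms the choice. The three brown jars with white caps stand as named, and their heights and diameters match what was given; the views agree within about 4 mm, so I use the mean centres. The small jar's blue neighbours are all at least 80 mm away. Now I work out the moves in tool axes.

```bash
cat >> h.py <<'E'
from scipy.spatial.transform import Rotation as Ro
TGT=dict(small=(.513,-.265),medium=(.470,.190),tall=(.5745,-.0195))
def go(k,z):
    from rig import manip
    s=manip.get_state();w,x,y,zz=s["ee_rot"];R=Ro.from_quat([x,y,zz,w]).as_matrix()
    p=np.array(s["position"]);print("t",round(s["clock"],2),"p",p.round(4),"F",s["contact_force"].round(2),"toolx",R[:,0].round(3))
    print("delta cm in tool",(R.T@(np.array([*TGT[k],z])-p)*100).round(2))
    return R
E
python3 -c "
from h import *
print(go('small',.21).round(3))"
```

```text
t 0.1 p [0.2156 0.5326 0.2305] F [0.46 0.55 0.11] toolx [-0.001 -0.001 -1.   ]
delta cm in tool [  2.15 -62.76  57.5 ]
[[-0.001  0.375  0.927]
 [-0.001  0.927 -0.375]
 [-1.    -0.002 -0.   ]]
```

```bash
python3 -m creep '{"delta_pos":[[0,-3.1,2.9],[0,-6.3,5.8],[0,-9.4,8.6],[0,-12.6,11.5],[0,-15.7,14.4],[0,-18.8,17.3],[0,-22,20.1],[0,-25.1,23],[0,-28.2,25.9],[0,-31.4,28.7]],"dr":[[0,0,0],[0,0,0],[0,0,0],[0,0,0],[0,0,0],[0,0,0],[0,0,0],[0,0,0],[0,0,0],[0,0,0]]}' -1 20; python3 -c "
from h import *
go('small',.21)"
```

```text
clock: 1.1
position: [0.3641, 0.1326, 0.2312]
ee_rot: [0.694, 0.135, 0.694, -0.135]
contact_force: [1.2, -1.2, -0.8]
width: 0.0
t 1.1 p [0.3641 0.1326 0.2312] F [ 1.19 -1.22 -0.85] toolx [ 0.  0. -1.]
delta cm in tool [  2.12 -31.27  28.71]
```

```bash
python3 -m creep '{"delta_pos":[[0,-3.1,2.9],[0,-6.3,5.8],[0,-9.4,8.6],[0,-12.6,11.5],[0,-15.7,14.4],[0,-18.8,17.3],[0,-22,20.1],[0,-25.1,23],[0,-28.2,25.9],[0,-31.3,28.7]],"dr":[[0,0,0],[0,0,0],[0,0,0],[0,0,0],[0,0,0],[0,0,0],[0,0,0],[0,0,0],[0,0,0],[0,0,0]]}'
python3 -m creep '{"delta_pos":[[1,0,0],[3,0,0],[5,0,0],[7,0,0],[9,0,0],[10.5,0,0],[11.5,0,0],[12,0,0],[12,0,0],[12,0,0]],"dr":[[0,0,0],[0,0,0],[0,0,0],[0,0,0],[0,0,0],[0,0,0],[0,0,0],[0,0,0],[0,0,0],[0,0,0]]}'
python3 - <<'E'
from h import *
from rig import manip
go('small',.0705)
im=manip.get_image("side");cv2.imwrite("pics/s1.png",cv2.resize(im["pixels"][200:400,300:520],None,fx=2.5,fy=2.5))
E
```

```text
clock: 2.1
position: [0.5127, -0.2653, 0.2307]
ee_rot: [0.694, 0.136, 0.694, -0.135]
contact_force: [1.9, -0.3, -0.6]
width: 0.0002
clock: 3.1
position: [0.5129, -0.2637, 0.1119]
ee_rot: [0.694, 0.135, 0.694, -0.135]
contact_force: [0.1, -0.7, -0.0]
width: -0.0004
t 3.1 p [ 0.5129 -0.2637  0.1119] F [ 0.12 -0.66 -0.04] toolx [ 0.001 -0.001 -1.   ]
delta cm in tool [ 4.14 -0.11  0.05]
```

View pics/s1.png

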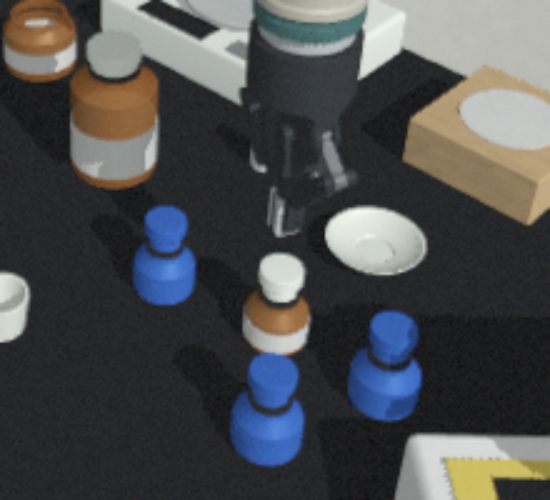

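The shut fingertips stand above the small jar's cap (crop 283,225 over 282,270). I descend to just above it, then press in small steps while watching the force.

```bash
python3 -m creep '{"delta_pos":[[0.7,0,0],[1.5,0,0],[2.3,0,0],[2.8,0,0],[3.2,0,0],[3.4,0,0],[3.5,0,0],[3.5,0,0]],"dr":[[0,0,0],[0,0,0],[0,0,0],[0,0,0],[0,0,0],[0,0,0],[0,0,0],[0,0,0]]}'
python3 -m creep '{"delta_pos":[[0.15,0,0],[0.3,0,0],[0.45,0,0],[0.6,0,0],[0.75,0,0],[0.9,0,0],[0.9,0,0]],"dr":[[0,0,0],[0,0,0],[0,0,0],[0,0,0],[0,0,0],[0,0,0],[0,0,0]]}'
```

```text
clock: 3.95
position: [0.5126, -0.2637, 0.0763]
ee_rot: [0.694, 0.135, 0.694, -0.135]
contact_force: [-0.3, -0.2, -0.1]
width: 0.0001
clock: 4.65
position: [0.5126, -0.2636, 0.0673]
ee_rot: [0.694, 0.135, 0.694, -0.135]
contact_force: [-0.9, 0.9, 2.2]
width: 0.0003
```

```bash
python3 -m creep '{"delta_pos":[[0.1,0,0],[0.2,0,0],[0.3,0,0],[0.4,0,0],[0.5,0,0],[0.6,0,0],[0.7,0,0],[0.7,0,0]],"dr":[[0,0,0],[0,0,0],[0,0,0],[0,0,0],[0,0,0],[0,0,0],[0,0,0],[0,0,0]]}'
python3 -m creep '{"delta_pos":[[0.05,0,0],[0.1,0,0],[0.1,0,0],[0.1,0,0]],"dr":[[0,0,0],[0,0,0],[0,0,0],[0,0,0]]}'
```

```text
clock: 5.45
position: [0.5126, -0.2636, 0.0601]
ee_rot: [0.694, 0.135, 0.694, -0.135]
contact_force: [-0.9, 0.8, 1.4]
width: -0.0004
clock: 5.85
position: [0.5126, -0.2637, 0.0595]
ee_rot: [0.694, 0.135, 0.694, -0.135]
contact_force: [-0.5, -0.6, 4.4]
width: -0.0001
```

```bash
python3 -m creep '{"delta_pos":[[0.05,0,0],[0.1,0,0],[0.15,0,0],[0.15,0,0],[0.15,0,0]],"dr":[[0,0,0],[0,0,0],[0,0,0],[0,0,0],[0,0,0]]}'
```

```text
clock: 6.35
position: [0.5126, -0.2637, 0.0584]
ee_rot: [0.694, 0.135, 0.694, -0.135]
contact_force: [-1.3, 1.3, 6.6]
width: -0.0001
```

At 1.6 mm below the nominal home height the force has risen to 6.6 N, so the cap is on the ring. I lift straight up and go to the medium jar.

```bash
python3 -m creep '{"delta_pos":[[-0.3,0,0],[-1,0,0],[-2.5,0,0],[-5,0,0],[-8,0,0],[-11,0,0],[-13,0,0],[-14,0,0],[-14,0,0]],"dr":[[0,0,0],[0,0,0],[0,0,0],[0,0,0],[0,0,0],[0,0,0],[0,0,0],[0,0,0],[0,0,0]]}'
python3 - <<'E'
from h import *
from rig import manip
go('medium',.2)
caps({"side":manip.get_image("side")})
E
```

```text
clock: 7.25
position: [0.5131, -0.264, 0.1989]
ee_rot: [0.695, 0.135, 0.693, -0.136]
contact_force: [-0.5, -0.1, -0.8]
width: -0.0002
t 7.25 p [ 0.5131 -0.264   0.1989] F [-0.5  -0.15 -0.76] toolx [ 0.002 -0.001 -1.   ]
delta cm in tool [ -0.18  40.46 -21.04]
side small px 411.6 312.3 n 187 ztop 0.0592 sd 0.0013 ctr [ 0.511  -0.2658] mid [ 0.5122 -0.265 ] ext [0.036 0.034] ray [ 0.5109 -0.2659]
side medium px 253.1 212.8 n 138 ztop 0.0986 sd 0.0012 ctr [0.4683 0.1884] mid [0.4686 0.1908] ext [0.039 0.045] ray [0.4682 0.1882]
side tall px 345.3 218.8 n 232 ztop 0.132 sd 0.0012 ctr [ 0.5724 -0.022 ] mid [ 0.5742 -0.0207] ext [0.049 0.048] ray [ 0.5722 -0.0222]
```

The small stopper measures 59 mm, so it is home, and its jar hasn't moved. On to the medium one.

```bash
python3 -m creep '{"delta_pos":[[0,4,-2.1],[0,8.1,-4.2],[0,12.1,-6.3],[0,16.2,-8.4],[0,20.2,-10.5],[0,24.3,-12.6],[0,28.3,-14.7],[0,32.4,-16.8],[0,36.4,-18.9],[0,40.4,-21]],"dr":[[0,0,0],[0,0,0],[0,0,0],[0,0,0],[0,0,0],[0,0,0],[0,0,0],[0,0,0],[0,0,0],[0,0,0]]}'
python3 -m creep '{"delta_pos":[[1,0,0],[3,0,0],[5,0,0],[7,0,0],[8,0,0],[8.7,0,0],[9,0,0],[9,0,0],[9,0,0]],"dr":[[0,0,0],[0,0,0],[0,0,0],[0,0,0],[0,0,0],[0,0,0],[0,0,0],[0,0,0],[0,0,0]]}'
python3 -c "
from h import *
go('medium',.09)"
```

```text
clock: 8.3
position: [0.468, 0.1912, 0.196]
ee_rot: [0.693, 0.135, 0.695, -0.136]
contact_force: [0.6, -0.4, -0.4]
width: 0.0001
clock: 9.2
position: [0.4701, 0.1897, 0.1084]
ee_rot: [0.695, 0.135, 0.694, -0.135]
contact_force: [-0.4, 0.7, 0.0]
width: -0.0001
t 9.2 p [0.4701 0.1897 0.1084] F [-0.38  0.68  0.02] toolx [ 0.001  0.    -1.   ]
delta cm in tool [ 1.84  0.02 -0.03]
```

```bash
python3 -m creep '{"delta_pos":[[0.2,0,0],[0.4,0,0],[0.6,0,0],[0.75,0,0],[0.9,0,0],[1.05,0,0],[1.2,0,0],[1.35,0,0],[1.5,0,0],[1.5,0,0]],"dr":[[0,0,0],[0,0,0],[0,0,0],[0,0,0],[0,0,0],[0,0,0],[0,0,0],[0,0,0],[0,0,0],[0,0,0]]}'
python3 -m creep '{"delta_pos":[[0.1,0,0],[0.2,0,0],[0.3,0,0],[0.4,0,0],[0.4,0,0],[0.4,0,0]],"dr":[[0,0,0],[0,0,0],[0,0,0],[0,0,0],[0,0,0],[0,0,0]]}'
```

```text
clock: 10.2
position: [0.4695, 0.1897, 0.0926]
ee_rot: [0.694, 0.135, 0.694, -0.135]
contact_force: [-0.6, -0.2, 1.3]
width: -0.0003
clock: 10.8
position: [0.4696, 0.1897, 0.0891]
ee_rot: [0.694, 0.135, 0.694, -0.135]
contact_force: [-1.8, 0.5, 5.9]
width: -0.0001
```

```bash
python3 -m creep '{"delta_pos":[[0.05,0,0],[0.1,0,0],[0.1,0,0],[0.1,0,0]],"dr":[[0,0,0],[0,0,0],[0,0,0],[0,0,0]]}'
python3 -m creep '{"delta_pos":[[-0.3,0,0],[-1,0,0],[-2.5,0,0],[-5,0,0],[-8,0,0],[-10,0,0],[-11,0,0],[-11,0,0],[-11,0,0]],"dr":[[0,0,0],[0,0,0],[0,0,0],[0,0,0],[0,0,0],[0,0,0],[0,0,0],[0,0,0],[0,0,0]]}'
python3 - <<'E'
from h import *
from rig import manip
go('tall',.2)
caps({"side":manip.get_image("side")})
E
```

```text
clock: 11.2
position: [0.4695, 0.1897, 0.0884]
ee_rot: [0.694, 0.135, 0.694, -0.135]
contact_force: [-1.8, -0.4, 8.5]
width: 0.0003
clock: 12.1
position: [0.469, 0.1895, 0.1969]
ee_rot: [0.694, 0.135, 0.695, -0.135]
contact_force: [-0.7, -0.2, -0.0]
width: -0.0002
t 12.1 p [0.469  0.1895 0.1969] F [-0.72 -0.23 -0.03] toolx [-0.001 -0.    -1.   ]
delta cm in tool [ -0.32 -15.41  17.62]
side small px 411.6 312.2 n 187 ztop 0.0595 sd 0.0013 ctr [ 0.5109 -0.2659] mid [ 0.512 -0.265] ext [0.034 0.033] ray [ 0.5107 -0.2661]
side medium px 253.3 216.2 n 132 ztop 0.0895 sd 0.0013 ctr [0.4675 0.188 ] mid [0.4689 0.1891] ext [0.042 0.041] ray [0.4675 0.188 ]
side tall px 345.2 218.7 n 231 ztop 0.1322 sd 0.0013 ctr [ 0.5723 -0.0217] mid [ 0.5731 -0.02  ] ext [0.05  0.052] ray [ 0.5722 -0.0218]
```

The medium stopper is home at 89.5 mm, after a firm 8.5 N ring response. Now the tall one.

```bash
python3 -m creep '{"delta_pos":[[0,-2.6,2.9],[0,-5.1,5.9],[0,-7.7,8.8],[0,-10.3,11.7],[0,-12.8,14.7],[0,-15.4,17.6],[0,-15.4,17.6]],"dr":[[0,0,0],[0,0,0],[0,0,0],[0,0,0],[0,0,0],[0,0,0],[0,0,0]]}'
python3 -m creep '{"delta_pos":[[1,0,0],[2.5,0,0],[4,0,0],[5,0,0],[5.5,0,0],[5.7,0,0],[5.7,0,0]],"dr":[[0,0,0],[0,0,0],[0,0,0],[0,0,0],[0,0,0],[0,0,0],[0,0,0]]}'
python3 -c "
from h import *
go('tall',.124)"
```

```text
clock: 12.85
position: [0.5766, -0.0236, 0.1958]
ee_rot: [0.694, 0.136, 0.694, -0.138]
contact_force: [0.2, 0.1, 0.3]
width: -0.0002
clock: 13.55
position: [0.5748, -0.0188, 0.1408]
ee_rot: [0.694, 0.135, 0.694, -0.135]
contact_force: [0.1, -0.3, 0.2]
width: -0.0
t 13.55 p [ 0.5748 -0.0188  0.1408] F [ 0.11 -0.25  0.23] toolx [ 0.  0. -1.]
delta cm in tool [ 1.68 -0.08 -0.  ]
```

```bash
python3 -m creep '{"delta_pos":[[0.2,0,0],[0.4,0,0],[0.55,0,0],[0.7,0,0],[0.85,0,0],[1,0,0],[1.15,0,0],[1.3,0,0],[1.4,0,0],[1.4,0,0]],"dr":[[0,0,0],[0,0,0],[0,0,0],[0,0,0],[0,0,0],[0,0,0],[0,0,0],[0,0,0],[0,0,0],[0,0,0]]}'
python3 -m creep '{"delta_pos":[[0.1,0,0],[0.2,0,0],[0.3,0,0],[0.4,0,0],[0.4,0,0],[0.4,0,0]],"dr":[[0,0,0],[0,0,0],[0,0,0],[0,0,0],[0,0,0],[0,0,0]]}'
```

```text
clock: 14.55
position: [0.5749, -0.0192, 0.1267]
ee_rot: [0.694, 0.135, 0.694, -0.135]
contact_force: [0.2, -0.6, 1.7]
width: -0.0003
clock: 15.15
position: [0.5749, -0.0192, 0.1232]
ee_rot: [0.694, 0.135, 0.694, -0.135]
contact_force: [-1.3, -0.4, 5.6]
width: 0.0002
```

```bash
python3 -m creep '{"delta_pos":[[0.05,0,0],[0.1,0,0],[0.1,0,0],[0.1,0,0]],"dr":[[0,0,0],[0,0,0],[0,0,0],[0,0,0]]}'
python3 -m creep '{"delta_pos":[[-0.3,0,0],[-1,0,0],[-2.5,0,0],[-5,0,0],[-8,0,0],[-10,0,0],[-11,0,0],[-11,0,0],[-11,0,0]],"dr":[[0,0,0],[0,0,0],[0,0,0],[0,0,0],[0,0,0],[0,0,0],[0,0,0],[0,0,0],[0,0,0]]}'
python3 - <<'E'
from h import *
from rig import manip
im=manip.get_image("side");caps({"side":im})
cv2.imwrite("pics/s2.png",im["pixels"])
E
```

```text
clock: 15.55
position: [0.575, -0.0192, 0.1225]
ee_rot: [0.694, 0.135, 0.694, -0.135]
contact_force: [-1.7, 0.9, 7.8]
width: -0.0
clock: 16.45
position: [0.5742, -0.019, 0.2307]
ee_rot: [0.693, 0.135, 0.695, -0.135]
contact_force: [-0.4, 0.4, -0.3]
width: -0.0
side small px 411.6 312.1 n 181 ztop 0.0596 sd 0.0012 ctr [ 0.5111 -0.2657] mid [ 0.5116 -0.2647] ext [0.033 0.032] ray [ 0.5109 -0.2659]
side medium px 253.3 216.2 n 133 ztop 0.0895 sd 0.0012 ctr [0.4676 0.1882] mid [0.4688 0.1897] ext [0.04  0.043] ray [0.4675 0.1879]
side tall px 345.2 222.1 n 235 ztop 0.1233 sd 0.0012 ctr [ 0.5722 -0.0219] mid [ 0.5735 -0.0211] ext [0.051 0.051] ray [ 0.5721 -0.022 ]
```

View pics/s2.png

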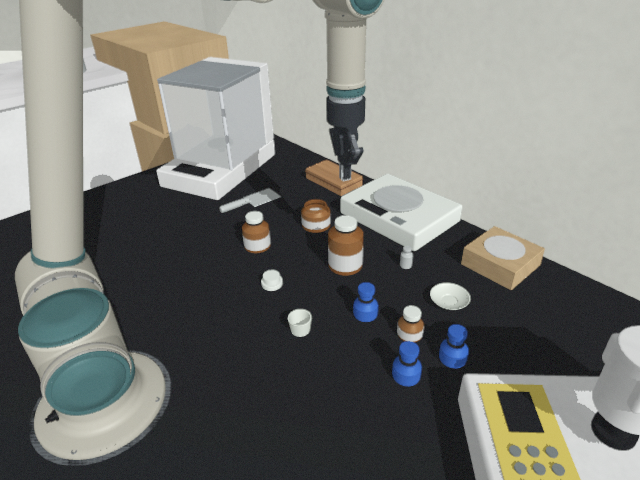

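All three caps are seated at (411,312), (253,216) and (345,222). The arm is clear above, and everything else is where it was.

```bash
python3 -c "
from rig import manip
print(manip.sign_off())"
```

```text
the job is handed in; nothing more can be done
None
```

I pressed the three stoppers home with the shut fingertips, in the order small, medium, tall, and handed the job in at about 16.5 s of the 64 s allowed.

| Jar | Peak upward force read (N) | Cap top in last picture (mm) | Home height (mm) |
|---|---|---|---|
| Small | 6.6 | 59.6 | 60 |
| Medium | 8.5 | 89.5 | 90 |
| Tall | 7.8 | 123.3 | 124 |

- **Seating:** the force on each cap rose by several newtons once it reached its home height, as expected from the sealing ring.
- **Jars and bystanders:** the caps' measured centres stayed within 1 mm from the first picture to the last. The other items look unmoved in the last side picture, but I did not measure them.
- **Disagreements:** the two cameras differed by about 3–4 mm on cap centres, so I used the mean. While the stoppers were sliding, the force read 1.3–2.2 N, below the stated 3 N or so.

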